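# Load a label-tape roll on its sprung spindle into the bench dispenser

### The job

Load the yellow label-tape roll into the tape dispenser: take the roll on its sprung spindle, set the brass sprung end in the open slot of the taller bracket, press it in until the black end clears the lower bracket, bring it down and let the spring push the black end into its round recess. Do not drive the spring solid or force the brackets, leave the spindle sitting fully home and level in both, and do not disturb the vial rack, beaker and marker.

Things in the scene. Friction and masses are not known exactly. Their poses are not given: they have to be found in the camera images.
- dispenser: Tape dispenser, fixed: grey base 170x176 mm, 13.5 high, and a steel yoke with two upright brackets with blue inserts, 116 mm apart inside. Origin on the bench under yoke_middle; z up, x away from the tear bar (at x -96 mm, 36 high), y towards the tall bracket. The yoke is clamped in slots, ANYWHERE from -14 to +14 mm along y of the nominal places given below: not measured, to be felt or seen.
- yoke_middle (a point): Point fixed on the dispenser, 70 mm above the bench, axes as the dispenser's. When home the spindle's axis lies at its height and x, along its y; the roll's centre then has y = -2.5 mm plus the unmeasured yoke shift (-14 to +14 mm). Between the brackets there is free room down to 17 mm above the bench.
- slot_nominal (a point): Nominal place (yoke shift not included) of the sprung end's seat in the tall bracket: on the back wall of its open-topped slot, 70 mm up, dispenser y +66. The slot is 11 mm wide in x, 8 mm deep in y (bracket's inner face at y +58), open inwards and upwards; floor 66 mm, straight sides to 98, flared top to 104 mm above the bench. Bracket 36 mm wide in x.
- recess_nominal (a point): Nominal place (yoke shift not included) of the mouth of the low bracket's blind round recess: on its inner face, dispenser y -58, x 0, 72 mm above the bench. Recess 12 mm in diameter, 6 mm deep towards -y, 1 mm chamfer; the 8 mm stub then rests on its lower edge, axis 70 mm up. Bracket top 84 mm above the bench, 28 mm wide in x.
- roll_centre (a point): Centre of the yellow tape roll, 50 mm diameter, 24 wide, fixed on the middle of the grey spindle (16 mm diameter, y -47.5 to +47.5 mm); lies on the bench with its axis 25 mm up. Grasp across the roll's diameter from above, closing at right angles to the spindle. y runs along the spindle, + to the brass sprung end. Total 0.11 to 0.17 kg.
- plunger_mouth (a point): End of the grey spindle body, on its axis, y +47.5 mm from roll_centre, where the brass plunger comes out: 8 mm diameter, domed tip 24 mm out when free (y +71.5). It yields by up to 11.5 mm: 2 N to start, 0.8 N more per mm, 11.2 N at the end, then solid. The tip slides on the slot's back wall with ordinary friction. The brackets are meant for at most 20 N.
- stub_tip (a point): Tip of the black fixed stub (8 mm diameter, 14 long), on the spindle's axis at y -61.5 mm from roll_centre; same axes. Free length over both tips 133 mm. The stub passes the low bracket's inner face only with the plunger in by more than 9 mm; home (tip on the recess floor) the plunger stays in by 3 mm.
- vial_rack: Blue vial rack 70 x 128 x 42 mm, loose, origin under its centre; bystander.
- beaker: Glass beaker 53 mm wide, 70 mm high, loose, origin under its centre; bystander.
- marker: Black and white marker pen 135 mm long, 17 mm thick, lying loose, origin under its centre; bystander.

How it is judged:
By the outcome, as a careful person would: the job done as asked, in the order asked, and still so for the second after the job is handed in, with the robot touching nothing.
It also fails if it takes over 48 s, if anything falls off the work surface, if the arm or the gripper's body presses on something with over 40 N, if the wrist force passes 120 N, or if a joint passes its speed limit or range.

### The arm

A 6-joint arm with a two-finger parallel gripper is mounted at the origin on a cart in front of the work surface, level with it; the furniture and walls round the work are solid. World frame = base frame: x ahead of the robot, y to its left, z up, the work surface at z = 0. Lengths are in m, angles in rad, forces in N, time in s.
With the tool pointing down it reaches from about 0.325 to 0.925 m from the base axis. Payload 3.1 kg.
Tool frame: the origin (TCP) lies midway between the tips of the shut fingers; the grasp point (between the pads) lies bot.grip_depth behind it (bot.grip_depth is the distance from the TCP to the grasp point, in m); z points along the fingers, y is the line along which they close (so a half turn about z gives the same grasp; the last joint's range is limited). The gripper opens to 85 mm and grips with 20 to 120 N. Pads are 22 mm wide; open, the fingers measure 114 mm over their backs; the gripper's body (76 mm by 85 mm) begins 54 mm behind the grasp point. The pads swing forward as they close: fully open they stand 13 mm farther back than shut.
Start: joints at [-1.227, 0.217, 1.613, -0, 1.311, -0.112], TCP at [0.275, -0.561, 0.231] pointing down, gripper open.
Joint ranges: [-2.75, 2.75], [-0.78, 2.1], [0.31, 2.55], [-1.13, 4.27], [0.13, 2.63], [-2.58, 2.58]. Speed limits (rad/s): [2.79, 2.79, 3.14, 3.14, 3.14, 3.14].

### API

Orientations are given as a unit quaternion [x, y, z, w].
In Python, from plant import bot gives the robot as it stands.
- The arm moves only by the tool apply_moves, never from a script. Its argument "commands" is one flat list of numbers, 7 for each row, row after row: the closure, from -1 (fully open) to 1 (shut), so that 0 is half open, then the shift along the tool's x, y, z in units of 60 cm (1.0 is 60 cm), then the turn, a rotation vector about the tool's x, y, z in units of 4 degrees (1.0 is 4 degrees). A call has 1 to 10 rows; each row shifts and turns the commanded pose from where the row before left it, along the tool's axes as they then stand; what a row does not reach is not made up. A row lasts 1/10 s, in which the tool goes at most 50 mm and 8.59 degrees, less where a joint would pass 70% of its speed; a pose out of reach is approached as far as the arm can. A call with a number of a shift or a turn outside -1 to 1 is refused whole. A call with a gripper value outside its range is refused whole. The fingers move at their own pace and stop on an object; "newtons" is the grip in N (left out, the last holds). Time passes only in rows, so rows that do not move let the fingers close. It gives the time, the measured TCP pose, the force, the opening and the grip force at its end, in the units of the state.
- bot.state(): the state, without advancing time (a new reading comes with each control period).
- bot.snapshot(name): name is "side" or "top"; returns a dict with "img" (400x640x3 uint8, blue, green, red), "intrinsics" (3x3 intrinsics, pixels), "k1" (the pictures are not rectified: a ray, as slopes to the right and down, at radius r is drawn at 1 + k1 r^2 times it, then the intrinsics apply), "R" (3x3) and "t" (3): a world point X has camera coordinates R X + t. Camera axes: x right, y down, z forward; pixel columns grow to the right and rows downward; lengths in m; the calibration is good to about 2 mm. A picture is of the moment at which its call begins. There is no depth.
- bot.hand_in(): hands the job in; it is judged then, once.
Trained networks look in a picture, given as the dict that the camera call returned (one of the last four; its "shot" number tells which), for a name from the list of things; names that differ only in an ending like _2 or _b are one class to them, and where a whole thing is asked for, a point or a joint stands for the part that bears it (a point fixed in the world has none). Each returns a list of dicts, best first, with "score" (0 to 1); they miss things now and then, are a little off and sometimes report something else, mostly with a low value. They report only what shows in the picture. A call takes as long as a camera call.
- bot.trace(picture, query): "pixels" (400x640 bool, what is visible of it) and "point" ([row, column] in pixels, amid what is visible of it).
The state is a dict: "time_s": time; "joint_pos": joint angles; "joint_vel": joint speeds; "joint_torque": joint torques, N m; "position": TCP position; "ee_rot": TCP orientation; "force": force on the tool from outside, world axes, zero at the start; "ft_torque": the same for the moment, N m; "finger_gap": opening from 0.0 (shut) to 1.0 (fully open); "gripper_force": force on a finger pad.
Only numpy, scipy, OpenCV 4.12 (cv2) and the standard library are available. Lean on these libraries where they do the work, as an engineer would, in place of code of your own. Each camera call takes 0.05 s, during which the arm holds its last target. There are 200 camera calls.

## Working session

There is one attempt and no reset: what is moved stays moved. The work goes in short steps, Python scripts to look and compute and a tool call to move; the robot and the scene stay as the last step left them, time stands still between calls to the robot, and variables do not carry over. Pictures are saved under pics/ and viewed, at most 10 in all, crops included, and the job is handed in when it is done.

Besides the shell and the picture viewer there is one more tool, called after "Emit:" by a JSON object that holds its "method" and its "body". apply_moves: Moves the arm, as the interface text tells. Shifts and turns lie within -1 to 1; 1 stands for 60 cm of shift or 4 degrees of turn. Its arguments: {"type":"object","properties":{"commands":{"type":"array","items":{"type":"number"}},"newtons":{"type":"number"}},"required":["commands"]}

```bash
mkdir -p pics; ls; cat > h.py <<'E'
import numpy as np, cv2
from plant import bot
def dist(cam): return np.array([cam["k1"],0,0,0,0.])
def proj(cam,X):
    rv=cv2.Rodrigues(np.array(cam["R"],float))[0]
    return cv2.projectPoints(np.atleast_2d(np.array(X,float)),rv,np.array(cam["t"],float),np.array(cam["intrinsics"],float),dist(cam))[0][:,0]
def ray(cam,uv):
    n=cv2.undistortPoints(np.array(uv,float).reshape(-1,1,2),np.array(cam["intrinsics"],float),dist(cam))[:,0]
    R=np.array(cam["R"]);d=np.c_[n,np.ones(len(n))]@R
    return -R.T@np.array(cam["t"]),d
def onz(cam,uv,z):
    o,d=ray(cam,uv); return o+d*((z-o[2])/d[:,2])[:,None]
E
python3 - <<'E'
from h import *
print(bot.state(),bot.grip_depth)
for n in ("side","top"):
    c=bot.snapshot(n); cv2.imwrite(f"pics/{n}0.png",c["img"])
    print(n,c["k1"],np.round(c["intrinsics"],1).tolist(),np.round(-np.array(c["R"]).T@c["t"],3),np.round(c["R"],2).tolist())
    for q in ("dispenser","roll_centre","plunger_mouth","stub_tip","vial_rack","beaker","marker"):
        r=bot.trace(c,q)
        for x in r[:2]:
            p=x["point"]; ys,xs=np.nonzero(x["pixels"])
            print(q,round(x["score"],2),np.round(p),len(ys),(xs.min(),xs.max(),ys.min(),ys.max()) if len(ys) else 0,np.round(onz(c,[p[1],p[0]],0.025),3))
E
```

```text
pics
{'time_s': 0.0, 'joint_pos': array([-1.22718809e+00,  2.17742546e-01,  1.61494314e+00, -2.70383835e-06,
        1.31129159e+00, -1.12185203e-01]), 'joint_vel': array([-1.90862359e-04,  1.05052366e-03, -7.90438443e-04, -1.81738258e-03,
        2.12150620e-04,  1.69352528e-05]), 'joint_torque': array([-3.17224476e-04, -3.96849847e+01, -3.03849506e+01, -2.03634149e-04,
        9.66874708e-03,  8.66318345e-06]), 'position': array([ 0.27485956, -0.56040667,  0.22997077]), 'ee_rot': array([ 9.74142970e-01,  2.25929309e-01, -1.38954016e-04, -1.18418759e-03]), 'force': array([-0.00339078,  0.87509995,  0.93900943]), 'ft_torque': array([0.00921307, 0.00746364, 0.01668448]), 'gripper_force': 0.0, 'finger_gap': 1.001479877131671} 0.0187
side -0.09342512563676597 [[485.8, 0.0, 319.5], [0.0, 485.8, 198.0], [0.0, 0.0, 1.0]] [ 0.301 -1.069  0.969] [[0.99, -0.17, 0.0], [-0.11, -0.64, -0.76], [0.13, 0.75, -0.65]]
dispenser 0.61 [203. 315.] 2497 (np.int64(286), np.int64(343), np.int64(164), np.int64(225)) [[0.472 0.012 0.025]]
roll_centre 0.78 [281. 317.] 463 (np.int64(306), np.int64(326), np.int
[... 1250 characters left out ...]
0.025]]
plunger_mouth 0.55 [214. 436.] 524 (np.int64(405), np.int64(455), np.int64(205), np.int64(225)) [[ 0.425 -0.299  0.025]]
stub_tip 0.69 [214. 430.] 458 (np.int64(404), np.int64(455), np.int64(205), np.int64(225)) [[ 0.426 -0.284  0.025]]
vial_rack 0.94 [149. 419.] 1598 (np.int64(390), np.int64(446), np.int64(134), np.int64(166)) [[ 0.581 -0.259  0.025]]
beaker 0.67 [134. 370.] 512 (np.int64(361), np.int64(384), np.int64(122), np.int64(149)) [[ 0.617 -0.143  0.025]]
beaker 0.48 [214. 432.] 476 (np.int64(406), np.int64(454), np.int64(205), np.int64(226)) [[ 0.426 -0.289  0.025]]
marker 0.7 [226. 202.] 372 (np.int64(177), np.int64(231), np.int64(222), np.int64(236)) [[0.393 0.259 0.025]]
```

```bash
python3 - <<'E'
import cv2,numpy as np
t=cv2.imread("pics/top0.png")[120:250,170:470]; s=cv2.imread("pics/side0.png")[140:315,265:405]
t=cv2.resize(t,(800,347),interpolation=cv2.INTER_CUBIC)
cv2.imwrite("pics/c1.png",t)
cv2.imwrite("pics/c2.png",cv2.resize(s,None,fx=3.4,fy=3.4,interpolation=cv2.INTER_CUBIC))
E
```

```text
(no output)
```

View pics/c1.png

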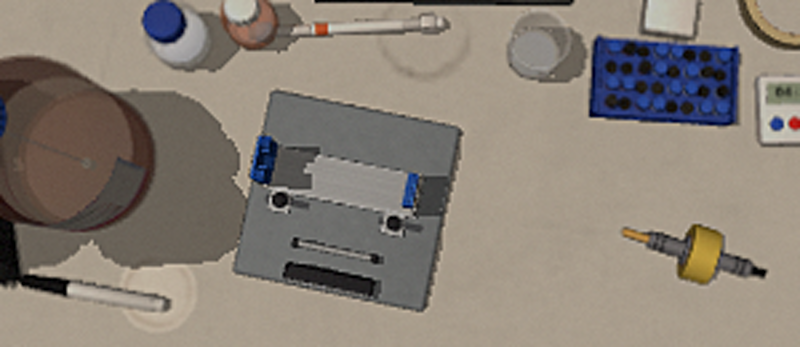

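View pics/c2.png

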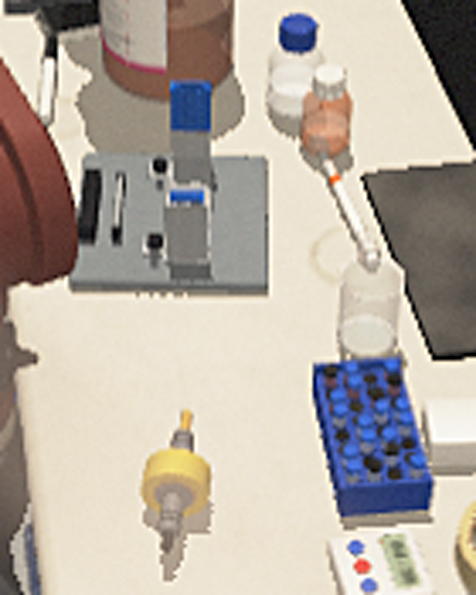

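```bash
python3 - <<'E'
from h import *
c=bot.snapshot("top"); s=bot.snapshot("side")
def blue(cam,x0,x1,y0,y1):
    h=cv2.cvtColor(cam["img"],cv2.COLOR_BGR2HSV)
    m=cv2.inRange(h,(100,110,40),(125,255,255)); k=np.zeros_like(m);k[y0:y1,x0:x1]=m[y0:y1,x0:x1]
    n,l,st,ce=cv2.connectedComponentsWithStats(k)
    out=[]
    for i in range(1,n):
        if st[i,4]>8: out.append((st[i],ce[i],cv2.boxPoints(cv2.minAreaRect(np.argwhere(l==i)[:,::-1].astype(np.float32)))))
    return out
for cam,box,nm in((c,(255,345,150,240),"top"),(s,(285,345,150,230),"side")):
    for st,ce,b in blue(cam,*box):
        print(nm,st,np.round(ce,1),np.round(b,1).tolist()); 
        for z in (.084,.104): print(z,np.round(onz(cam,ce,z),4),np.round(onz(cam,b,z)[:,:2],4).tolist())
# base top plane
for cam in (c,):
    m=bot.trace(cam,"dispenser")[0]["pixels"].astype(np.uint8)
    b=cv2.boxPoints(cv2.minAreaRect(np.argwhere(m)[:,::-1].astype(np.float32)))
    w=onz(cam,b,.0135); print("base",np.round(w[:,:2],4).tolist(),np.linalg.norm(np.diff(w,axis=0),axis=1), np.degrees(np.arctan2(*(w[1:]-w[:-1])[:,:2].T)))
    r=bot.trace(cam,"roll_centre")[0]["pixels"]
    w=onz(cam,np.argwhere(r)[:,::-1],.025)[:,:2]; mu=w.mean(0);u=np.linalg.svd(w-mu,full_matrices=False)[2][0]; p=(w-mu)@u
    print("roll",mu,u,np.degrees(np.arctan2(u[0],u[1])),mu+u*p.min(),mu+u*p.max())
    h=cv2.cvtColor(cam["img"],cv2.COLOR_BGR2HSV); y=np.argwhere((cv2.inRange(h,(20,110,60),(35,255,255))>0)&r)[:,::-1]
    print("yellow",len(y),y.min(0),y.max(0),y.mean(0),onz(cam,y.mean(0),.03))
h=cv2.cvtColor(s["img"],cv2.COLOR_BGR2HSV); r=bot.trace(s,"roll_centre")[0]["pixels"];y=np.argwhere((cv2.inRange(h,(20,110,60),(35,255,255))>0)&r)[:,::-1]
print("side yellow",len(y),y.min(0),y.max(0),y.mean(0),onz(s,y.mean(0),.025))
E
```

```text
top [264 171  10  18 103] [268.5 179.5] [[263.20001220703125, 186.8000030517578], [266.6000061035156, 170.10000610351562], [274.29998779296875, 171.6999969482422], [270.8999938964844, 188.39999389648438]]
0.084 [[0.5005 0.0917 0.084 ]] [[0.4839, 0.1033], [0.5218, 0.0964], [0.5183, 0.0789], [0.4805, 0.0859]]
0.104 [[0.4985 0.089  0.104 ]] [[0.4823, 0.1003], [0.5193, 0.0935], [0.516, 0.0764], [0.479, 0.0833]]
top [321 185   6  13  52] [323.5 191. ] [[320.3999938964844, 196.89999389648438], [322.8999938964844, 184.39999389648438], [326.6000061035156, 185.10000610351562], [324.1000061035156, 197.60000610351562]]
0.084 [[ 0.4753 -0.032   0.084 ]] [[0.4621, -0.0253], [0.4901, -0.0307], [0.4885, -0.0388], [0.4605, -0.0334]]
0.104 [[ 0.4739 -0.0323  0.104 ]] [[0.4609, -0.0256], [0.4884, -0.0309], [0.4868, -0.0389], [0.4594, -0.0336]]
side [315 164  12  15 169] [320.5 170.5] [[315.0, 164.0], [326.0, 164.0], [326.0, 178.0], [315.0, 178.0]]
0.084 [[0.5032 0.0899 0.084 ]] [[0.492, 0.1257], [0.5254, 0.1201], [0.5129, 0.0509], [0.4807, 0.0563]]
0.104 [[0.4986 0.0637 0.104 ]] [[0.4877, 0.0987], [0.
[... 164 characters left out ...]
[ 0.4795 -0.0326  0.084 ]] [[0.4673, -0.0258], [0.4925, -0.0301], [0.4902, -0.043], [0.4652, -0.0388]]
0.104 [[ 0.4755 -0.0561  0.104 ]] [[0.4636, -0.0494], [0.4882, -0.0535], [0.4859, -0.0662], [0.4615, -0.0621]]
base [[0.4064, 0.1312], [0.5722, 0.1001], [0.5368, -0.0766], [0.3725, -0.044]] [0.16871873 0.18015279 0.16757153] [ 100.61214322 -168.66617139  -78.80358378]
roll [ 0.42417153 -0.28854997] [0.28177045 0.95948184] 16.365899438474926 [ 0.40693878 -0.34723076] [ 0.44294036 -0.22463856]
yellow 239 [409 204] [440 225] [432.74895397 214.9665272 ] [[ 0.42402367 -0.28962073  0.03      ]]
side yellow 135 [307 263] [325 291] [316.65185185 276.84444444] [[ 0.43125087 -0.27157165  0.025     ]]
```

Emit:
{"method": "apply_moves", "body": {"commands": [-1, 0, 0, 0, 0, 0, -1, -1, 0, 0, 0, 0, 0, -1, -1, 0, 0, 0, 0, 0, -1, -1, 0, 0, 0, 0, 0, -1, -1, 0, 0, 0, 0, 0, -1, -1, 0, 0, 0, 0, 0, -1, -1, 0, 0, 0, 0, 0, -1, -1, 0, 0, 0, 0, 0, -1, -1, 0, 0, 0, 0, 0, -1, -1, 0, 0, 0, 0, 0, -1], "newtons": 60}}

```text
time_s: 2.05
position: [0.2751, -0.5612, 0.2313]
ee_rot: [0.837, 0.547, 0.0, -0.0]
force: [0.8, 0.2, -0.2]
finger_gap: 0.999
gripper_force: 0.0
```

Emit:
{"method": "apply_moves", "body": {"commands": [-1, 0, 0, 0, 0, 0, -1, -1, 0, 0, 0, 0, 0, -0.9, -1, 0.0626, 0.0139, 0, 0, 0, 0, -1, 0.0626, 0.0139, 0, 0, 0, 0, -1, 0.0626, 0.0139, 0, 0, 0, 0, -1, 0.0626, 0.0139, 0, 0, 0, 0, -1, 0.0626, 0.0139, 0.03, 0, 0, 0, -1, 0.0626, 0.0139, 0.03, 0, 0, 0, -1, 0.0626, 0.0139, 0.03, 0, 0, 0, -1, 0.0626, 0.0139, 0.03, 0, 0, 0]}}

```text
time_s: 3.05
position: [0.4241, -0.2902, 0.159]
ee_rot: [0.8, 0.6, 0.0, 0.001]
force: [0.1, -0.4, -0.4]
finger_gap: 0.995
gripper_force: 0.0
```

```bash
cat >> h.py <<'E'
def pose():
    s=bot.state(); x,y,z,w=s["ee_rot"]
    from scipy.spatial.transform import Rotation as Ro
    R=Ro.from_quat(s["ee_rot"]).as_matrix()
    print("t",round(s["time_s"],2),"p",np.round(s["position"],4),"yawx",round(np.degrees(np.arctan2(R[1,0],R[0,0])),2),"tilt xz,yz",np.round(R[2,:2],4),"F",np.round(s["force"],1),"M",np.round(s["ft_torque"],2),"gap",round(s["finger_gap"],3),"gf",round(s["gripper_force"],1))
    return s,R
def units(delta,R): return np.round(R.T@np.array(delta)/0.6,4)
E
python3 - <<'E'
from h import *
s,R=pose()
print(units(np.array([.4242,-.291,.0063])-s["position"],R))
for n in("top","side"):
    c=bot.snapshot(n); cv2.imwrite(f"pics/{n}1.png",c["img"])
    r=bot.trace(c,"roll_centre")
    if r: print(n,r[0]["score"],r[0]["point"],r[0]["pixels"].sum())
a=cv2.imread("pics/side1.png")[220:320,250:390]; cv2.imwrite("pics/c3.png",cv2.resize(a,None,fx=5,fy=5,interpolation=cv2.INTER_CUBIC))
E
```

```text
t 3.05 p [ 0.4241 -0.2902  0.159 ] yawx 73.7 tilt xz,yz [-0.0004  0.001 ] F [ 0.1 -0.4 -0.4] M [-0.04 -0.01  0.  ] gap 0.995 gf 0.0
[-1.100e-03  2.000e-04  2.545e-01]
top 0.83 [214.9, 433.8] 465
side 0.85 [279.7, 315.6] 419
```

View pics/c3.png

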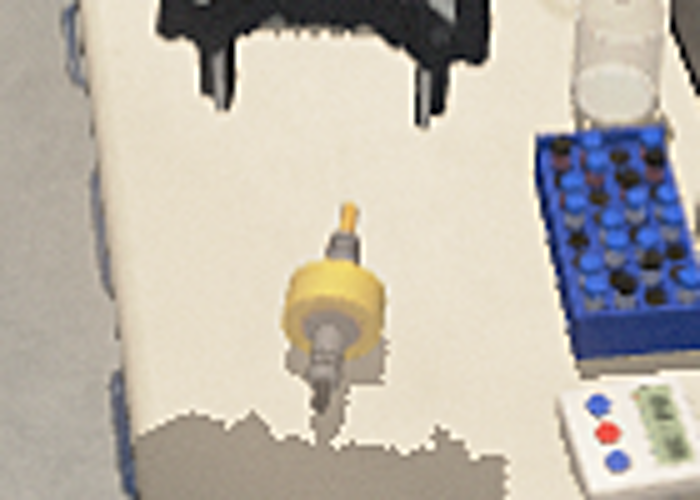

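Emit:
{"method": "apply_moves", "body": {"commands": [-1, -0.001, 0, 0.06, 0, 0, 0, -1, 0, 0, 0.06, 0, 0, 0, -1, 0, 0, 0.06, 0, 0, 0, -1, 0, 0, 0.04, 0, 0, 0, -1, 0, 0, 0.02, 0, 0, 0, -1, 0, 0, 0.0143, 0, 0, 0, 1, 0, 0, 0, 0, 0, 0, 1, 0, 0, 0, 0, 0, 0, 1, 0, 0, 0, 0, 0, 0, 1, 0, 0, 0, 0, 0, 0], "newtons": 60}}

```text
time_s: 4.25
position: [0.4248, -0.2936, 0.0087]
ee_rot: [0.8, 0.6, 0.0, 0.002]
force: [0.1, -1.0, 4.8]
finger_gap: 0.571
gripper_force: 62.4
```

```bash
python3 - <<'E'
from h import *
pose()
E
```

```text
t 4.25 p [ 0.4248 -0.2936  0.0087] yawx 73.73 tilt xz,yz [-0.0022  0.0038] F [ 0.1 -1.   4.8] M [-0.13  0.04 -0.01] gap 0.571 gf 62.4
```

Emit:
{"method": "apply_moves", "body": {"commands": [1, 0, 0, -0.03, 0, 0, 0, 1, 0, 0, -0.06, 0, 0, -0.44, 1, 0, 0, -0.06, 0, 0, -0.44, 1, 0, 0, -0.03, 0, 0, -0.44, 1, 0.05, 0, 0, 0, 0, 0, 1, 0.075, 0, 0, 0, 0, 0, 1, 0.075, 0, 0, 0, 0, 0, 1, 0.075, 0, 0, 0, 0, 0, 1, 0.075, 0, 0, 0, 0, 0, 1, 0.05, 0, 0, 0, 0, 0]}}

```text
time_s: 5.25
position: [0.4688, -0.0536, 0.115]
ee_rot: [0.771, 0.637, 0.0, -0.0]
force: [0.2, -0.6, -1.6]
finger_gap: 0.572
gripper_force: 62.5
```

```bash
python3 - <<'E'
from h import *
s,R=pose()
print(units(np.array([.4849,.018,.12])-s["position"],R))
E
```

```text
t 5.25 p [ 0.4688 -0.0536  0.115 ] yawx 79.09 tilt xz,yz [0.0007 0.0002] F [ 0.2 -0.6 -1.6] M [-0.04 -0.    0.  ] gap 0.572 gf 62.5
[ 0.1223  0.0037 -0.0083]
```

Emit:
{"method": "apply_moves", "body": {"commands": [1, 0.05, 0.002, -0.004, 0, 0, 0, 1, 0.05, 0.002, 0, 0, 0, 0, 1, 0.022, 0, 0, 0, 0, 0, 1, 0, 0, 0, 0, 0, 0, 1, 0, 0, 0, 0, 0, 0]}}

```text
time_s: 5.75
position: [0.4851, 0.0144, 0.1171]
ee_rot: [0.771, 0.636, -0.0, 0.0]
force: [0.2, -0.8, -1.4]
finger_gap: 0.573
gripper_force: 62.5
```

```bash
python3 - <<'E'
from h import *
s,R=pose()
c=bot.snapshot("top");d=bot.snapshot("side")
a=cv2.resize(c["img"][145:245,250:360],None,fx=5,fy=5,interpolation=cv2.INTER_CUBIC)
b=cv2.resize(d["img"][140:240,280:350],None,fx=5,fy=5,interpolation=cv2.INTER_CUBIC)
cv2.imwrite("pics/c4.png",cv2.resize(np.hstack([a,b]),None,fx=.88,fy=.88,interpolation=cv2.INTER_AREA))
for cam in(c,d):
    for q in("roll_centre","stub_tip","plunger_mouth"):
        for r in bot.trace(cam,q)[:1]:
            y,x=np.nonzero(r["pixels"]); print(q,r["score"],r["point"],x.min(),x.max(),y.min(),y.max())
E
```

```text
t 5.75 p [0.4851 0.0144 0.1171] yawx 79.04 tilt xz,yz [-0.0009 -0.0003] F [ 0.2 -0.8 -1.4] M [-0.    0.05 -0.01] gap 0.573 gf 62.5
plunger_mouth 0.73 [227.4, 203.2] 178 227 223 236
roll_centre 0.79 [171.0, 321.0] 311 327 160 185
stub_tip 0.58 [170.8, 320.6] 311 327 160 186
plunger_mouth 0.53 [168.8, 320.0] 311 327 161 185
```

View pics/c4.png

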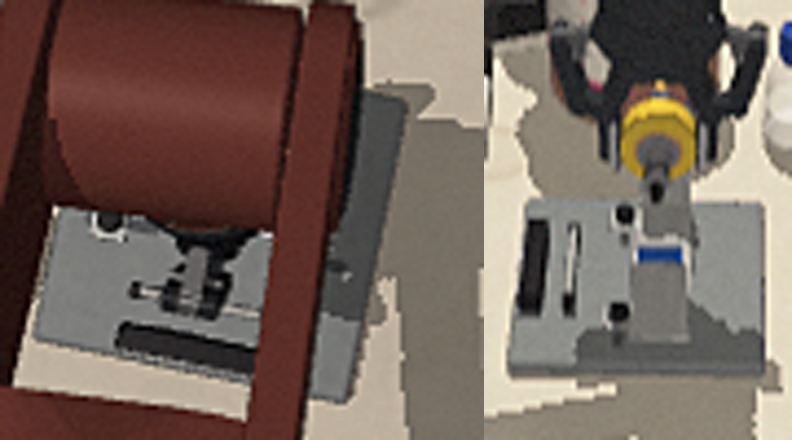

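```bash
python3 - <<'E'
from h import *
s,R=pose()
d=bot.snapshot("side"); im=d["img"]
u=R[:,0]; v=R[:,1]; ctr=s["position"]+[0,0,.0163]
th=np.linspace(0,2*np.pi,60)
def cyl(r,y0,y1):
    return np.vstack([ctr+u*y+r*(np.outer(np.cos(th),v)+np.outer(np.sin(th),[0,0,1])) for y in(y0,y1)])
def show(n,P):
    p=proj(d,P); print(n,p.min(0).round(1),p.max(0).round(1))
show("roll pred",cyl(.025,-.012,.012)); show("front face",cyl(.025,-.012,-.012)); show("stub pred",cyl(.004,-.0615,-.0615))
h=cv2.cvtColor(im,cv2.COLOR_BGR2HSV)
y=cv2.inRange(h,(20,110,60),(35,255,255))
n,l,st,ce=cv2.connectedComponentsWithStats(y[150:200,295:345]); i=1+st[1:,4].argmax(); print("yellow",st[i],ce[i]+[295,150])
sub=im[172:190,310:330].astype(int)
print("gray\n",sub.mean(2).round().astype(int))
b=cv2.inRange(h,(100,110,40),(125,255,255))[190:205,305:335]; yy,xx=np.nonzero(b); print("blue low",xx.min()+305,xx.max()+305,yy.min()+190,yy.max()+190)
print(im[193:203,311:330,0])
print("low top pred from top-cam", proj(d,[[.4753,-.032,.084],[.4753-.0137,-.032+.0027,.084],[.4753+.0137,-.032-.0027,.084]]))
E
```

```text
t 6.15 p [0.4853 0.0144 0.1171] yawx 78.94 tilt xz,yz [-0.     -0.0001] F [-0.1  0.6 -1.6] M [-0.03  0.03 -0.02] gap 0.573 gf 62.5
roll pred [310.  163.4] [327.8 182.6]
front face [310.  168.5] [327.7 182.6]
stub pred [316.9 185.5] [319.8 187.7]
yellow [ 16  12  18  19 187] [319.36363636 169.47593583]
gray
 [[ 72  97 118 117 108  99  88  97  89  88  89  91  87  89 109 117 118 122
   32 139]
 [ 71 118 113 113 104  93  91  83  87  89  87  81  96  87  94 116 113 123
   31 140]
 [ 71 103 116 114 103  90  86  82  84  90  89  81  85  92  90 111 114 123
   37 138]
 [ 72  92 116 114 104  95  81  77  93  86  85  79  72  95  94 112 113 118
   48 139]
 [ 69  94 117 113 114 104  81  68  73  74  71  71  73  97 102 119 116 124
   62 132]
 [ 63  99 123 111 114 110  81  51  47  51  62  60  76 111 111 115 116 127
   68 133]
 [101 117 126 115 117 118  71  57  72  74  81  61  73 120 116 114 106 136
   82 120]
 [135 135 133 129 120 119  65  67  95  99  99  68  65 120 114 122 109 135
  114 110]
 [132 131 133 133 128 124  85  94  82  95  99  83  82 123 116 109 129 127
  118 193]
 [134 132 129 132 134 118 
[... 989 characters left out ...]
146  72  75
  146]
 [129 128 140 148 122 119 123 123 124 121 121 121 124 113 181 180  99 119
  144]
 [142 142 136 188 112 112 118 116 115 117 114 114 104 143 178 177 113 143
  145]
 [141 139 133 208 119 121 123 119 121 122 122 120 114 167 178 186 104 137
  140]
 [142 144 131 162 109 117 113 117 117 121 109 107 105 120 154 197  98 142
  142]
 [141 145 114 119 107 116 112 114 111 113  98 101  97  96 112 188  99 141
  142]
 [139 146 100 103 104 106 111 108 102 102 103 110 106 101  96 174  98 141
  140]
 [143 145 100 108 104 110 103 109 104 109 107 112 109 108  98 173 121 145
  141]]
low top pred from top-cam [[318.13171746 197.08046504]
 [313.20073141 196.98977597]
 [323.06462247 197.17120691]]
```

```bash
python3 - <<'E'
from h import *
d=bot.snapshot("side"); th=np.linspace(0,2*np.pi,60)
def pr(ctr,a,r,y0,y1):
    a=np.radians(a);u=np.array([np.cos(a),np.sin(a),0]);v=np.array([u[1],-u[0],0])
    p=proj(d,np.vstack([np.array(ctr)+u*y+r*(np.outer(np.cos(th),v)+np.outer(np.sin(th),[0,0,1])) for y in(y0,y1)]))
    return p.min(0).round(1),p.max(0).round(1)
im0=cv2.imread("pics/side0.png")
def yel(im,x0,x1,y0,y1):
    h=cv2.cvtColor(im,cv2.COLOR_BGR2HSV)[y0:y1,x0:x1];m=cv2.inRange(h,(20,110,60),(35,255,255))
    return [ (int(np.nonzero(m.any(0))[0][0]+x0),int(np.nonzero(m.any(0))[0][-1]+x0)),[(y0+i,int(n)) for i,n in enumerate(m.sum(1)//255) if n]]
c0=(.4242,-.291,.025)
print("initial pred roll",pr(c0,73.6,.025,-.012,.012),"stub",pr(c0,73.6,.004,-.0615,-.0615),"brass tip",pr(c0,73.6,.003,.0715,.0715))
print(yel(im0,300,335,255,305))
print("gray col profile stub", im0[288:306,308:324].mean(2).astype(int).tolist())
c1=(.4853,.0144,.1334)
print("now pred roll",pr(c1,79,.025,-.012,.012),"stub",pr(c1,79,.004,-.0615,-.0615)); print(yel(d["img"],305,335,150,190))
E
```

```text
initial pred roll (array([304.6, 272.8]), array([325.6, 293.2])) stub (array([310.3, 301.7]), array([313.6, 303.7])) brass tip (array([317.4, 261.2]), array([319.7, 262.8]))
[(307, 326), [(261, 2), (262, 1), (263, 1), (264, 2), (265, 1), (272, 5), (273, 11), (274, 14), (275, 16), (276, 17), (277, 18), (278, 19), (279, 16), (280, 8), (281, 3), (282, 2), (284, 2), (285, 1), (286, 1), (287, 1), (288, 3), (289, 3), (290, 1), (291, 1)]]
gray col profile stub [[156, 154, 155, 155, 142, 160, 176, 181, 167, 161, 148, 141, 147, 152, 159, 162], [159, 158, 162, 161, 140, 166, 160, 182, 171, 159, 143, 146, 161, 159, 160, 157], [157, 163, 164, 159, 128, 140, 140, 148, 142, 143, 141, 158, 159, 157, 160, 159], [160, 162, 165, 167, 132, 165, 154, 154, 166, 128, 123, 164, 162, 158, 165, 166], [159, 164, 162, 168, 126, 138, 142, 126, 140, 134, 141, 165, 164, 163, 166, 164], [155, 159, 164, 146, 150, 166, 176, 165, 159, 123, 154, 168, 162, 161, 163, 165], [152, 155, 159, 140, 158, 166, 179, 170, 158, 139, 148, 166, 161, 164, 163, 161], [225, 232, 157, 129, 143, 144, 142, 144, 151, 139, 145, 165, 161, 1
[... 459 characters left out ...]
 142, 164, 158, 154, 234, 230, 226, 225, 227], [224, 227, 228, 234, 243, 138, 120, 169, 162, 156, 148, 238, 228, 223, 223, 225], [224, 223, 226, 234, 159, 157, 159, 160, 159, 159, 142, 236, 227, 226, 226, 224], [225, 225, 227, 234, 152, 156, 161, 159, 160, 155, 143, 233, 227, 225, 224, 225], [225, 225, 227, 231, 150, 155, 160, 158, 160, 146, 239, 230, 225, 225, 224, 226]]
now pred roll (array([310. , 163.4]), array([327.8, 182.5])) stub (array([316.9, 185.5]), array([319.8, 187.7]))
[(311, 328), [(162, 6), (163, 10), (164, 12), (165, 14), (166, 16), (167, 16), (168, 18), (169, 18), (170, 14), (171, 8), (172, 6), (173, 6), (174, 6), (175, 6), (176, 7), (177, 8), (178, 9), (179, 6), (180, 2)]]
```

Emit:
{"method": "apply_moves", "body": {"commands": [1, 0.0025, 0.002, 0.015, 0, 0, 0, 1, 0, 0, 0.015, 0, 0, 0, 1, 0, 0, 0.009, 0, 0, 0, 1, 0, 0, 0.006, 0, 0, 0, 1, 0, 0, 0.006, 0, 0, 0, 1, 0, 0, 0.006, 0, 0, 0, 1, 0, 0, 0.005, 0, 0, 0, 1, 0, 0, 0, 0, 0, 0]}}

```text
time_s: 7.05
position: [0.4866, 0.0162, 0.0795]
ee_rot: [0.772, 0.636, -0.0, -0.0]
force: [-1.0, 0.4, -1.5]
finger_gap: 0.57
gripper_force: 62.5
```

```bash
python3 - <<'E'
from h import *
s,R=pose(); p=s["position"]; print("toolF",np.round(R.T@s["force"],2),"u,v",p@R[:,0],p@R[:,1])
d=bot.snapshot("side"); cv2.imwrite("pics/c5.png",cv2.resize(d["img"][145:235,280:360],None,fx=6,fy=6,interpolation=cv2.INTER_CUBIC))
E
```

```text
t 7.05 p [0.4866 0.0162 0.0795] yawx 78.99 tilt xz,yz [-0.0001 -0.0007] F [-1.   0.4 -1.5] M [0.01 0.04 0.  ] gap 0.57 gf 62.5
toolF [ 0.19 -1.08  1.52] u,v 0.10878941813513907 0.47447424666721366
```

View pics/c5.png

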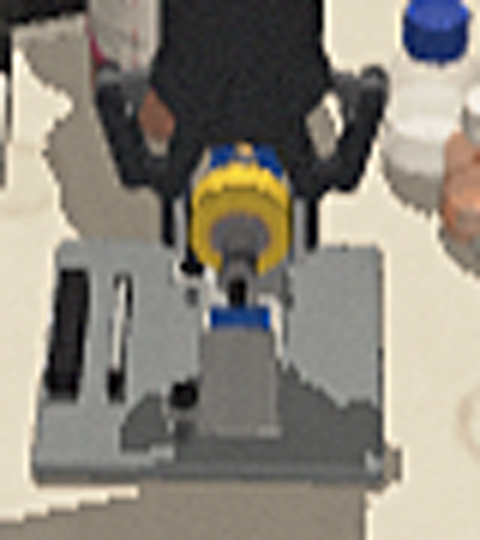

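Emit:
{"method": "apply_moves", "body": {"commands": [1, 0.002, 0, 0, 0, 0, 0, 1, 0.002, 0, 0, 0, 0, 0, 1, 0.002, 0, 0, 0, 0, 0, 1, 0, 0, 0, 0, 0, 0]}}

```text
time_s: 7.5
position: [0.4878, 0.0193, 0.0801]
ee_rot: [0.771, 0.636, -0.0, 0.001]
force: [-0.7, -2.6, -1.3]
finger_gap: 0.568
gripper_force: 62.5
```

```bash
cat >> h.py <<'E'
def rep():
    s,R=pose(); p=s["position"]; print("toolF",np.round(R.T@s["force"],2),"u,v mm",np.round(1000*p@R[:,:2],2))
E
python3 -c "
from h import *
rep()"
```

```text
t 7.5 p [0.4878 0.0193 0.0801] yawx 79.02 tilt xz,yz [-0.001   0.0006] F [-0.7 -2.6 -1.3] M [-0.43  0.    0.01] gap 0.568 gf 62.5
toolF [-2.65 -0.16  1.33] u,v mm [111.8 475.2]
```

Emit:
{"method": "apply_moves", "body": {"commands": [1, 0.002, 0, 0, 0, 0, 0, 1, 0.002, 0, 0, 0, 0, 0, 1, 0, 0, 0, 0, 0, 0]}}

```text
time_s: 7.8
position: [0.4882, 0.0217, 0.08]
ee_rot: [0.772, 0.636, -0.0, 0.0]
force: [0.2, -4.6, -1.2]
finger_gap: 0.565
gripper_force: 62.5
```

```bash
python3 -c "
from h import *
rep()"
```

```text
t 7.8 p [0.4882 0.0217 0.08  ] yawx 79.01 tilt xz,yz [-0.0008  0.0004] F [ 0.2 -4.6 -1.2] M [-0.58  0.02 -0.  ] gap 0.565 gf 62.5
toolF [-4.52  1.07  1.22] u,v mm [114.27 475.11]
```

Emit:
{"method": "apply_moves", "body": {"commands": [1, 0, 0.002, 0, 0, 0, 0, 1, 0, 0.002, 0, 0, 0, 0, 1, 0, 0, 0, 0, 0, 0]}}

```text
time_s: 8.1
position: [0.4898, 0.0215, 0.0796]
ee_rot: [0.772, 0.636, -0.001, -0.0]
force: [-3.1, -3.8, -0.5]
finger_gap: 0.573
gripper_force: 62.6
```

```bash
python3 -c "
from h import *
rep()"
```

```text
t 8.1 p [0.4898 0.0215 0.0796] yawx 79.01 tilt xz,yz [-0.0005 -0.0015] F [-3.1 -3.8 -0.5] M [-0.55  0.35  0.06] gap 0.573 gf 62.6
toolF [-4.37 -2.32  0.48] u,v mm [114.42 476.58]
```

Emit:
{"method": "apply_moves", "body": {"commands": [1, 0, -0.003, 0, 0, 0, 0, 1, 0, -0.003, 0, 0, 0, 0, 1, 0, -0.002, 0, 0, 0, 0, 1, 0, 0, 0, 0, 0, 0]}}

```text
time_s: 8.5
position: [0.4869, 0.0223, 0.0805]
ee_rot: [0.772, 0.636, 0.001, 0.001]
force: [1.4, -4.5, -1.7]
finger_gap: 0.573
gripper_force: 62.5
```

```bash
python3 -c "
from h import *
rep()"
```

```text
t 8.5 p [0.4869 0.0223 0.0805] yawx 78.96 tilt xz,yz [0.0002 0.0033] F [ 1.4 -4.5 -1.7] M [-0.83 -0.31 -0.25] gap 0.573 gf 62.5
toolF [-4.16  2.22  1.71] u,v mm [115.15 473.89]
```

Emit:
{"method": "apply_moves", "body": {"commands": [1, 0, 0.002, 0, 0, 0, 0, 1, 0, 0.002, 0, 0, 0, 0, 1, 0.002, 0, 0, 0, 0, 0, 1, 0.002, 0, 0, 0, 0, 0, 1, 0.002, 0, 0, 0, 0, 0, 1, 0.002, 0, 0, 0, 0, 0, 1, 0.002, 0, 0, 0, 0, 0, 1, 0, 0, 0, 0, 0, 0]}}

```text
time_s: 9.3
position: [0.4885, 0.0271, 0.0798]
ee_rot: [0.771, 0.636, -0.001, 0.0]
force: [-2.6, -8.2, 1.1]
finger_gap: 0.569
gripper_force: 62.7
```

```bash
python3 - <<'E'
from h import *
rep()
d=bot.snapshot("side"); cv2.imwrite("pics/c6.png",cv2.resize(d["img"][150:215,290:350],None,fx=9,fy=9,interpolation=cv2.INTER_CUBIC))
rep()
E
```

```text
t 9.3 p [0.4885 0.0271 0.0798] yawx 79.06 tilt xz,yz [-0.0024 -0.0013] F [-2.6 -8.2  1.1] M [-1.2   0.31  0.04] gap 0.569 gf 62.7
toolF [-8.58 -0.99 -1.12] u,v mm [119.12 474.4 ]
t 9.35 p [0.4885 0.0271 0.0798] yawx 79.06 tilt xz,yz [-0.0025 -0.0013] F [-2.  -7.5  0.3] M [-1.16  0.26 -0.01] gap 0.568 gf 62.7
toolF [-7.71 -0.51 -0.25] u,v mm [119.07 474.36]
```

View pics/c6.png

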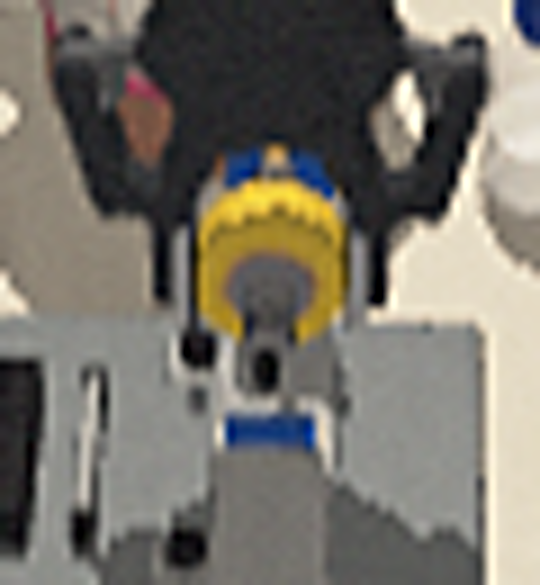

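Emit:
{"method": "apply_moves", "body": {"commands": [1, 0.002, 0.0015, 0, 0, 0, 0, 1, 0.0024, 0, 0, 0, 0, 0, 1, 0, 0, 0, 0, 0, 0, 1, 0, 0, 0, 0, 0, 0]}}

```text
time_s: 9.75
position: [0.4891, 0.0291, 0.0796]
ee_rot: [0.771, 0.637, -0.002, 0.0]
force: [-2.6, -9.3, 1.6]
finger_gap: 0.572
gripper_force: 62.8
```

```bash
python3 - <<'E'
from h import *
for i in range(4): rep(); bot.snapshot("side")
E
```

```text
t 9.75 p [0.4891 0.0291 0.0796] yawx 79.09 tilt xz,yz [-0.0036 -0.003 ] F [-2.6 -9.3  1.6] M [-1.3   0.52  0.1 ] gap 0.572 gf 62.8
toolF [-9.63 -0.85 -1.51] u,v mm [120.8  474.55]
t 9.8 p [0.4891 0.0291 0.0795] yawx 79.09 tilt xz,yz [-0.0037 -0.0031] F [-4.  -8.1  0.7] M [-1.34  0.54  0.15] gap 0.571 gf 62.8
toolF [-8.69 -2.38 -0.7 ] u,v mm [120.79 474.49]
t 9.85 p [0.4891 0.029  0.0796] yawx 79.09 tilt xz,yz [-0.0036 -0.003 ] F [-2.5 -9.4  0.4] M [-1.38  0.45  0.13] gap 0.574 gf 62.8
toolF [-9.67 -0.73 -0.33] u,v mm [120.8  474.53]
t 9.9 p [0.4891 0.0291 0.0795] yawx 79.09 tilt xz,yz [-0.0036 -0.0031] F [-4.  -9.8  1.6] M [-1.32  0.49  0.12] gap 0.569 gf 62.8
toolF [-10.37  -2.04  -1.6 ] u,v mm [120.8  474.49]
```

Emit:
{"method": "apply_moves", "body": {"commands": [1, 0.0012, 0, 0, 0, 0, 0, 1, 0, 0, 0, 0, 0, 0, 1, 0, 0, 0.004, 0, 0, 0, 1, 0, 0, 0.004, 0, 0, 0, 1, 0, 0, 0.004, 0, 0, 0, 1, 0, 0, 0.002, 0, 0, 0, 1, 0, 0, 0, 0, 0, 0]}}

```text
time_s: 10.65
position: [0.4908, 0.0294, 0.0716]
ee_rot: [0.771, 0.636, -0.001, 0.001]
force: [-1.0, -10.6, 0.1]
finger_gap: 0.569
gripper_force: 62.7
```

```bash
python3 - <<'E'
from h import *
for i in range(3): rep(); bot.snapshot("side")
E
```

```text
t 10.65 p [0.4908 0.0294 0.0716] yawx 79.04 tilt xz,yz [-0.0035  0.0005] F [ -1.  -10.6   0.1] M [-1.48  0.19 -0.08] gap 0.569 gf 62.7
toolF [-10.59   0.99  -0.08] u,v mm [121.83 476.27]
t 10.7 p [0.4907 0.0294 0.0716] yawx 79.05 tilt xz,yz [-0.0035  0.0003] F [-1.5 -9.8 -0.5] M [-1.52  0.2  -0.04] gap 0.572 gf 62.7
toolF [-9.94  0.39  0.5 ] u,v mm [121.82 476.2 ]
t 10.75 p [0.4908 0.0293 0.0717] yawx 79.05 tilt xz,yz [-0.0035  0.0005] F [ -1.3 -10.1  -0.5] M [-1.53  0.19 -0.02] gap 0.57 gf 62.7
toolF [-10.12   0.59   0.56] u,v mm [121.79 476.28]
```

Emit:
{"method": "apply_moves", "body": {"commands": [1, 0, -0.0005, 0.004, 0, 0, 0, 1, 0, 0, 0.004, 0, 0, 0, 1, 0, 0, 0.004, 0, 0, 0, 1, 0, 0, 0.004, 0, 0, 0, 1, 0, 0, 0, 0, 0, 0]}}

```text
time_s: 11.3
position: [0.4907, 0.0294, 0.062]
ee_rot: [0.771, 0.636, -0.001, 0.001]
force: [-0.8, -10.6, -0.4]
finger_gap: 0.567
gripper_force: 62.7
```

```bash
python3 - <<'E'
from h import *
rep()
d=bot.snapshot("side"); cv2.imwrite("pics/c7.png",cv2.resize(d["img"][150:215,290:350],None,fx=9,fy=9,interpolation=cv2.INTER_CUBIC))
rep()
E
```

```text
t 11.3 p [0.4907 0.0294 0.062 ] yawx 79.03 tilt xz,yz [-0.0033  0.0011] F [ -0.8 -10.6  -0.4] M [-1.57  0.06 -0.09] gap 0.567 gf 62.7
toolF [-10.53   1.24   0.45] u,v mm [122.02 476.23]
t 11.35 p [0.4907 0.0294 0.062 ] yawx 79.04 tilt xz,yz [-0.0033  0.0011] F [ -0.5 -10.7  -1.4] M [-1.62  0.05 -0.19] gap 0.573 gf 62.6
toolF [-10.59   1.54   1.48] u,v mm [121.96 476.22]
```

View pics/c7.png

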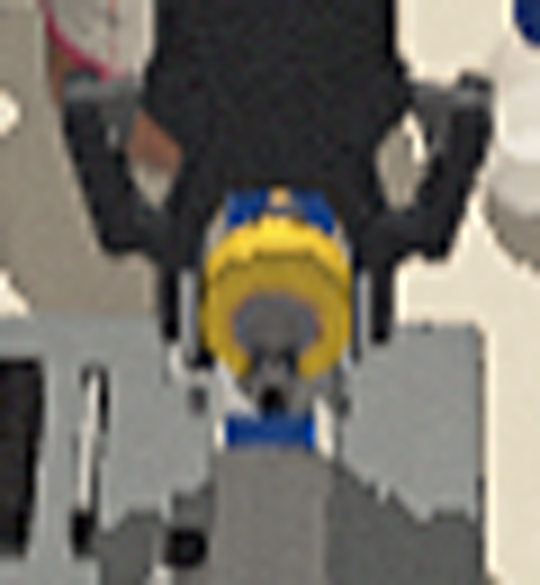

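Emit:
{"method": "apply_moves", "body": {"commands": [1, 0, 0, 0.004, 0, 0, 0, 1, 0, 0, 0.004, 0, 0, 0, 1, 0, 0, 0.0025, 0, 0, 0, 1, 0, 0, 0, 0, 0, 0]}}

```text
time_s: 11.75
position: [0.4909, 0.0295, 0.056]
ee_rot: [0.771, 0.636, -0.001, 0.001]
force: [-0.9, -10.7, 1.5]
finger_gap: 0.571
gripper_force: 62.9
```

```bash
python3 - <<'E'
from h import *
for i in range(3): rep(); bot.snapshot("side")
E
```

```text
t 11.75 p [0.4909 0.0295 0.056 ] yawx 79.03 tilt xz,yz [-0.003   0.0013] F [ -0.9 -10.7   1.5] M [-1.47  0.15 -0.07] gap 0.571 gf 62.9
toolF [-10.72   1.13  -1.47] u,v mm [122.15 476.45]
t 11.8 p [0.4909 0.0294 0.0561] yawx 79.04 tilt xz,yz [-0.0031  0.0013] F [ -1.5 -10.5   1. ] M [-1.49  0.11 -0.17] gap 0.573 gf 62.9
toolF [-10.58   0.55  -0.97] u,v mm [122.08 476.45]
t 11.85 p [0.4909 0.0294 0.0561] yawx 79.04 tilt xz,yz [-0.0031  0.0013] F [-1.4 -9.8  1.5] M [-1.5   0.16 -0.09] gap 0.569 gf 62.8
toolF [-9.88  0.46 -1.47] u,v mm [122.1  476.46]
```

Emit:
{"method": "apply_moves", "body": {"commands": [1, -0.003, 0, 0, 0, 0, 0, 1, -0.003, 0, 0, 0, 0, 0, 1, -0.002, 0, 0, 0, 0, 0, 1, 0, 0, 0, 0, 0, 0]}}

```text
time_s: 12.3
position: [0.4901, 0.0255, 0.0561]
ee_rot: [0.772, 0.636, -0.0, 0.001]
force: [0.3, -6.7, 1.5]
finger_gap: 0.575
gripper_force: 62.8
```

```bash
python3 - <<'E'
from h import *
for i in range(3): rep(); bot.snapshot("side")
E
```

```text
t 12.3 p [0.4901 0.0255 0.0561] yawx 78.99 tilt xz,yz [-0.0012  0.0014] F [ 0.3 -6.7  1.5] M [-1.03  0.02 -0.09] gap 0.575 gf 62.8
toolF [-6.53  1.57 -1.46] u,v mm [118.57 476.27]
t 12.35 p [0.4901 0.0256 0.0561] yawx 78.99 tilt xz,yz [-0.0012  0.0015] F [-0.3 -6.9  0.1] M [-1.02  0.06 -0.08] gap 0.576 gf 62.8
toolF [-6.86  1.07 -0.12] u,v mm [118.6  476.32]
t 12.4 p [0.4901 0.0256 0.0561] yawx 79.0 tilt xz,yz [-0.0012  0.0014] F [-0.5 -8.  -0.1] M [-0.98  0.05 -0.05] gap 0.572 gf 62.8
toolF [-7.97  0.99  0.14] u,v mm [118.59 476.31]
```

Emit:
{"method": "apply_moves", "body": {"commands": [1, -0.002, 0, 0, 0, 0, 0, 1, -0.002, 0, 0, 0, 0, 0, 1, 0, 0, 0, 0, 0, 0]}}

```text
time_s: 12.75
position: [0.4897, 0.0236, 0.0561]
ee_rot: [0.772, 0.636, 0.0, 0.001]
force: [-0.0, -6.3, -0.2]
finger_gap: 0.571
gripper_force: 62.8
```

```bash
python3 - <<'E'
from h import *
for i in range(3): rep(); bot.snapshot("side")
E
```

```text
t 12.75 p [0.4897 0.0236 0.0561] yawx 78.98 tilt xz,yz [-0.0004  0.0015] F [-0.  -6.3 -0.2] M [-0.81 -0.01 -0.07] gap 0.571 gf 62.8
toolF [-6.16  1.2   0.2 ] u,v mm [116.79 476.29]
t 12.8 p [0.4897 0.0237 0.0561] yawx 78.98 tilt xz,yz [-0.0003  0.0015] F [-1.  -5.6  0.4] M [-0.81 -0.02 -0.05] gap 0.572 gf 62.8
toolF [-5.67  0.08 -0.36] u,v mm [116.82 476.25]
t 12.85 p [0.4897 0.0237 0.0561] yawx 78.98 tilt xz,yz [-0.0003  0.0015] F [ 0.1 -6.   0.4] M [-0.86  0.04 -0.08] gap 0.571 gf 62.8
toolF [-5.85  1.29 -0.38] u,v mm [116.83 476.27]
```

Emit:
{"method": "apply_moves", "body": {"commands": [1, -0.002, 0, 0.001, 0, 0, 0, 1, -0.001, 0, 0.001, 0, 0, 0, 1, 0, 0, 0, 0, 0, 0]}}

```text
time_s: 13.2
position: [0.4892, 0.0223, 0.0547]
ee_rot: [0.772, 0.636, 0.0, 0.0]
force: [0.1, -4.8, 0.3]
finger_gap: 0.574
gripper_force: 62.7
```

```bash
python3 - <<'E'
from h import *
for i in range(3): rep(); bot.snapshot("side")
E
```

```text
t 13.2 p [0.4892 0.0223 0.0547] yawx 78.97 tilt xz,yz [0.0003 0.0011] F [ 0.1 -4.8  0.3] M [-0.66 -0.08 -0.09] gap 0.574 gf 62.7
toolF [-4.68  1.05 -0.27] u,v mm [115.45 476.  ]
t 13.25 p [0.4892 0.0223 0.0547] yawx 78.98 tilt xz,yz [0.0003 0.0012] F [ 0.2 -4.7 -0. ] M [-0.74 -0.05 -0.12] gap 0.569 gf 62.7
toolF [-4.61  1.15  0.03] u,v mm [115.46 476.02]
t 13.3 p [0.4892 0.0223 0.0547] yawx 78.98 tilt xz,yz [0.0002 0.0011] F [ 0.2 -4.   0.6] M [-0.7  -0.07 -0.04] gap 0.571 gf 62.7
toolF [-3.91  0.95 -0.56] u,v mm [115.38 476.  ]
```

Emit:
{"method": "apply_moves", "body": {"commands": [1, -0.001, 0, 0.001, 0, 0, 0, 1, -0.001, 0, 0.001, 0, 0, 0, 1, 0, 0, 0, 0, 0, 0]}}

```text
time_s: 13.65
position: [0.4887, 0.0214, 0.0534]
ee_rot: [0.772, 0.636, 0.0, -0.0]
force: [0.7, -2.8, 2.5]
finger_gap: 0.574
gripper_force: 62.9
```

```bash
python3 - <<'E'
from h import *
for i in range(3): rep(); bot.snapshot("side")
E
```

```text
t 13.65 p [0.4887 0.0214 0.0534] yawx 79.0 tilt xz,yz [0.0006 0.0003] F [ 0.7 -2.8  2.5] M [-0.45 -0.05  0.03] gap 0.574 gf 62.9
toolF [-2.57  1.25 -2.53] u,v mm [114.29 475.62]
t 13.7 p [0.4886 0.0214 0.0534] yawx 79.0 tilt xz,yz [0.0005 0.0003] F [ 0.3 -2.8  1.9] M [-0.42 -0.02  0.04] gap 0.571 gf 62.9
toolF [-2.66  0.79 -1.93] u,v mm [114.28 475.58]
t 13.75 p [0.4886 0.0214 0.0534] yawx 79.0 tilt xz,yz [0.0004 0.0003] F [-0.1 -2.5  1.3] M [-0.43 -0.13 -0.08] gap 0.57 gf 62.9
toolF [-2.52  0.36 -1.27] u,v mm [114.27 475.59]
```

Emit:
{"method": "apply_moves", "body": {"commands": [1, -0.001, 0, 0, 0, 0, 0, 1, 0, 0, 0, 0, 0, 0, 1, 0, 0, 0, 0, 0, 0]}}

```text
time_s: 14.1
position: [0.4886, 0.0212, 0.0534]
ee_rot: [0.772, 0.636, 0.001, -0.0]
force: [1.3, 0.9, 1.7]
finger_gap: 0.567
gripper_force: 62.8
```

```bash
python3 - <<'E'
from h import *
for i in range(3): rep(); bot.snapshot("side")
E
```

```text
t 14.1 p [0.4886 0.0212 0.0534] yawx 78.98 tilt xz,yz [0.0014 0.0004] F [1.3 0.9 1.7] M [ 0.21 -0.15 -0.01] gap 0.567 gf 62.8
toolF [ 1.17  1.15 -1.66] u,v mm [114.33 475.56]
t 14.15 p [0.4886 0.0212 0.0533] yawx 78.98 tilt xz,yz [0.0014 0.0003] F [0.6 1.7 2.5] M [ 0.31 -0.19  0.02] gap 0.567 gf 62.8
toolF [ 1.83  0.29 -2.48] u,v mm [114.34 475.54]
t 14.2 p [0.4886 0.0212 0.0534] yawx 78.98 tilt xz,yz [0.0013 0.0005] F [1.7 2.9 2.5] M [ 0.38 -0.2  -0.01] gap 0.575 gf 62.8
toolF [ 3.16  1.12 -2.47] u,v mm [114.31 475.58]
```

Emit:
{"method": "apply_moves", "body": {"commands": [0.1, 0.0005, 0, 0, 0, 0, 0, -0.3, 0, 0, 0, 0, 0, 0, -1, 0, 0, 0, 0, 0, 0, -1, 0, 0, 0, 0, 0, 0, -1, 0, 0, 0, 0, 0, 0, -1, 0, 0, 0, 0, 0, 0]}}

```text
time_s: 14.85
position: [0.4881, 0.0207, 0.053]
ee_rot: [0.772, 0.636, -0.0, -0.0]
force: [0.2, 0.2, -0.8]
finger_gap: 1.0
gripper_force: 0.0
```

Emit:
{"method": "apply_moves", "body": {"commands": [-1, 0, 0, -0.01, 0, 0, 0, -1, 0, 0, -0.02, 0, 0, 0, -1, 0, 0, -0.04, 0, 0, 0, -1, 0, 0, -0.06, 0, 0, 0, -1, 0, 0, -0.06, 0, 0, 0, -1, -0.06, 0, -0.06, 0, 0, 0, -1, -0.08, 0, 0, 0, 0, 0, -1, -0.08, 0, 0, 0, 0, 0, -1, -0.08, 0, 0, 0, 0, 0, -1, -0.08, 0, 0, 0, 0, 0]}}

```text
time_s: 15.85
position: [0.4447, -0.2042, 0.2044]
ee_rot: [0.772, 0.636, 0.0, 0.001]
force: [0.1, 0.1, 0.2]
finger_gap: 1.002
gripper_force: 0.0
```

Emit:
{"method": "apply_moves", "body": {"commands": [-1, -0.08, 0, 0, 0, 0, 0, -1, -0.08, 0, 0, 0, 0, 0, -1, -0.06, 0, 0, 0, 0, 0, -1, 0, 0, 0, 0, 0, 0]}}

```text
time_s: 16.25
position: [0.4191, -0.3366, 0.2043]
ee_rot: [0.773, 0.634, -0.001, 0.002]
force: [-0.2, 0.6, 0.2]
finger_gap: 0.999
gripper_force: 0.0
```

```bash
python3 - <<'E'
from h import *
rep()
c=bot.snapshot("top");d=bot.snapshot("side")
a=cv2.resize(c["img"][145:245,250:350],(400,400),interpolation=cv2.INTER_CUBIC)
b=cv2.resize(d["img"][150:220,285:355],(400,400),interpolation=cv2.INTER_CUBIC)
cv2.imwrite("pics/c8.png",np.hstack([a,b]))
for cam in(c,d):
    for q in("roll_centre","vial_rack","beaker","marker"):
        for r in bot.trace(cam,q)[:1]:
            y,x=np.nonzero(r["pixels"]); print(q,r["score"],r["point"],x.min(),x.max(),y.min(),y.max())
E
```

```text
t 16.25 p [ 0.4191 -0.3366  0.2043] yawx 78.71 tilt xz,yz [-0.0034  0.0022] F [-0.2  0.6  0.2] M [ 0.04 -0.02  0.06] gap 0.999 gf 0.0
toolF [ 0.51 -0.28 -0.25] u,v mm [-248.71  477.31]
roll_centre 0.68 [188.1, 299.7] 268 321 175 198
vial_rack 0.62 [147.4, 416.5] 391 446 133 167
beaker 0.97 [133.4, 369.2] 360 383 123 150
marker 0.66 [149.6, 418.3] 391 446 134 166
vial_rack 0.66 [271.0, 375.3] 358 392 245 290
beaker 0.81 [229.0, 375.3] 364 383 215 244
marker 0.4 [163.1, 280.5] 276 281 151 176
```

View pics/c8.png

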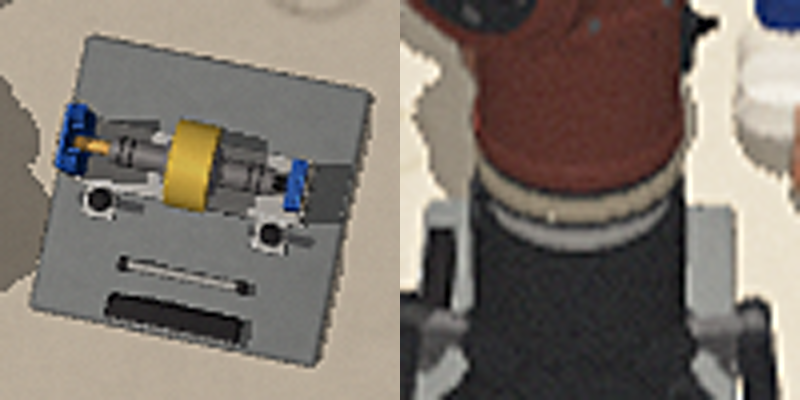

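```bash
python3 -c "
from h import *
print(bot.hand_in())"
```

```text
the job is handed in; nothing more can be done
None
```

The roll is loaded and the job is handed in at about 16 s: the brass end sits in the tall bracket's slot and the black end is home in its recess. The last top view shows both ends in place and the rack and beaker where they were. It did not find the marker clearly, but the arm never went near it. Levelness rests on the top view and the forces before release, because the arm blocked the final side view.

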